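Gauge the slicer's depth stop with a flat blade

ROBOT

A 6-joint arm with a two-finger parallel gripper is mounted at the origin on the work surface. World frame = base frame: x ahead of the robot, y to its left, z up, the work surface at z = 0. Lengths are in m, angles in rad, forces in N, time in s.
With the tool pointing down it reaches from about 0.35 to 0.975 m from the base axis. Payload 4.9 kg.
Tool frame: the origin (TCP) lies at the very end of the fingers, on their centre line; the grasp point (between the pads) lies 19 mm behind it; z points along the fingers, x is the direction in which the jaws open and shut, and the axes are right-handed (so a half turn about z gives the same grasp; the last joint's range is limited). The gripper opens to 85 mm and grips with 20 to 120 N. Pads are 22 mm wide; open, the fingers measure 114 mm over their backs; the gripper's body (76 mm by 85 mm) begins 54 mm behind the grasp point. The pads swing forward as they close: fully open they stand 13 mm farther back than shut.
Start: joints at [-1.325, 0.053, 1.613, -0, 1.476, -0.119], TCP at [0.223, -0.584, 0.231] pointing down, gripper open.
Joint ranges: [-3.01, 3.01], [-1.01, 2.22], [0.06, 2.58], [-1.02, 4.17], [0.09, 2.62], [-3.14, 3.14]. Speed limits (rad/s): [2.57, 2.57, 3.14, 3.14, 3.14, 3.14].

INTERFACE

Orientations are given as a unit quaternion [w, x, y, z].
In Python, from plant import * gives the robot as it stands.
- The arm moves only by the shell command python3 -m inch 'ROWS'. ROWS is text: rows parted by semicolons, each of 7 numbers parted by spaces: the shift along the tool's x, y, z in m, then the turn, a rotation vector about the tool's x, y, z in rad, then the closure, from 0 (fully open) to 1 (shut). A call has 1 to 10 rows; each row shifts and turns the commanded pose from where the row before left it, along the tool's axes as they then stand; what a row does not reach is not made up. A row lasts 1/12 s, in which the tool goes at most 41.7 mm and 7.16 degrees, less where a joint would pass 70% of its speed; a pose out of reach is approached as far as the arm can. A call with a gripper value outside its range is refused whole. The fingers move at their own pace and stop on an object; the grip force is fixed at half the most. Time passes only in rows, so rows that do not move let the fingers close. It gives the time, the measured TCP pose, the force and the opening at its end, in the units of the state.
- state(): the state, without advancing time (a new reading comes with each control period).
- grab_frame(name): name is "scene" or "top" or "wrist"; returns the picture (400x640x3 uint8, blue, green, red); there is no depth.
- camera_info(name): a dict with "vertical_fov" (degrees; the focal length in pixels is half the picture's height over the tangent of half this angle, whatever the lens; pixels are square), "cx", "cy" (the principal point, pixels), "origin" and "rotation" of the camera in the world. Camera axes: x right, y down, z forward; pixel columns grow to the right and rows downward; lengths in m; the calibration is good to about 2 mm. The wrist camera is an equidistant fisheye: a pixel r from the principal point sees the ray r / f radians off the axis. A picture is of the moment at which its call begins: read the wrist's pose just before it. camera_info takes no time and is no camera call; for the wrist camera it gives the pose at the moment of the call.
- job_done(): hands the job in, once; it reports no verdict.
The state is a dict: "time": time; "joint_pos": joint angles; "joint_vel": joint speeds; "joint_efforts": joint torques, N m; "tool_pos": TCP position; "tool_rot": TCP orientation; "contact_force": force on the tool from outside, world axes, zero at the start; "ft_torque": the same for the moment, N m; "gripper_width": opening from 0.0 (shut) to 1.0 (fully open).
Only numpy, scipy, OpenCV 4.12 (cv2) and the standard library are available. Lean on these libraries where they do the work, as an engineer would, in place of code of your own. Each camera call takes 0.05 s, during which the arm holds its last target.

TASK

Push the flat steel gauge blade, tip first, into the mouth of the wooden soap slicer, past the sprung roller inside, until its tip presses firmly against the steel depth stop. The stop is only finger-tight, so feel for it and do not shove it back. Leave the blade there, lying flat, let go of it, and leave the jar, the flask and the soap bar alone.

Things in the scene. Friction and masses are not known exactly. Their poses are not given: they have to be found in the camera images.
- gauge: Gauge flat on the bench, 197 mm long, 0.25 kg: steel blade 60 wide, 5 thick, with cross lines; at its rear a black loop handle 84 (y) x 64 (x), 14 high, bars 12 wide, round an opening 60 (y) x 40 (x) down to the bench. Origin: middle of that opening, at the underside. x runs along the blade (loop front at +32 mm, tip at +165 mm), z up.
- gauge_tip (a point): Middle of the blade's tip edge, 2.5 mm above the underside; the tip's last 6 mm are bevelled and slightly narrower.
- slicer: Soap slicer fixed to the bench: two pale wooden cheeks 190 mm long, 50 high, 66 apart, the bench as floor between; aluminium crossbar over the mouth, underside 10 mm above the bench, top 46; idle cutting bow 165 mm behind the mouth, 163 high. Outside width 170. Origin: middle of the mouth, at bench level, flush with the cheeks' front ends. x points into the throat, z up.
- roller_axle (a point): Axle of the rubber roller in the throat, 34 mm behind the mouth: 24 mm diameter, 50 long, along y, sprung down to 2 mm above the bench. The blade must lift it, which takes some 3 to 8 N of push; it then presses the blade to the bench with about 4 N, so the blade drags.
- stop: Depth stop: steel block 62 mm wide, 24 long, 30 high between the cheeks, with a flat bar and black clamp knob above. It stands 75 to 100 mm behind the mouth and slips back if pushed with more than about 16 N. Origin: middle of its front face (towards the mouth) at bench level; x points away from the mouth.
- jar: Bystander: amber jar, 80 mm diameter, 110 mm high, origin at the centre of its underside.
- flask: Bystander: aluminium bottle, 66 mm diameter, 170 mm high, origin at the centre of its underside.
- soap_bar: Bystander: bar of soap 90 x 60 x 28 mm, origin at the centre of its underside.
Things that resemble listed ones, but are neither listed nor needed, are in the scene too. Of the things like the gauge, leave any that is purple or red; of the rest the smaller one is meant.

How it is judged:
On the way, in this order (a step that is already met when the one before it is completed fails the run):
1. the blade's tip is at least 20 mm inside the mouth, not yet at the stop (x of gauge_tip in the frame of slicer above 0.02 m and x of gauge_tip in the frame of stop below -0.004 m and horizontal distance between gauge_tip and slicer below 0.11 m and height (world z) of gauge_tip below 0.012 m), for 0.1 s.
2. the blade presses against the stop with more than 3 N for 0.2 s (contact force between gauge and stop above 3 N), for 0.2 s.
At the end, for the whole second after the job is handed in: The blade lies flat (within 0.05 rad) in the throat, along it within 0.1 rad, its tip within 3 mm of the stop's face, at rest and released; the stop is within 4 mm of where it began (x of gauge_tip in the frame of stop between -0.003 and 0.003 m and horizontal distance between gauge_tip and stop below 0.008 m and height (world z) of gauge_tip below 0.006 m and angle between the x axis of gauge and the x axis of slicer, either way round below 0.1 rad and angle between gauge's own z axis and vertical below 0.05 rad and distance of stop from where it was at the start of the episode below 0.004 m and linear speed of gauge below 0.01 m/s); the robot touches nothing.
It fails at once if the stop is shoved 4 mm or more from where it stood (distance of stop from where it was at the start of the episode above 0.004 m).
It fails at once if a bystander is shifted more than 20 mm or tipped (distance of any of jar, flask, soap_bar from where it was at the start of the episode above 0.02 m or angle between any of jar, flask, soap_bar's own z axis and vertical above 0.3 rad).
It also fails if it takes over 51 s, if anything falls off the work surface, if the arm or the gripper's body presses on something with over 40 N, if the wrist force passes 120 N, or if a joint passes its speed limit or range.

## Working session

There is one attempt and no reset: what is moved stays moved. The work goes in short steps, Python scripts to look and compute and a shell command to move; the robot and the scene stay as the last step left them, time stands still between calls to the robot, and variables do not carry over. Pictures are saved under pics/ and viewed, and the job is handed in when it is done.

```bash
mkdir -p pics; python3 - <<'E'
from plant import *
import cv2
print(state())
for n in ("scene","top","wrist"):
    print(n,camera_info(n))
    cv2.imwrite(f"pics/{n}0.png",grab_frame(n))
E
```

```text
{'time': 0.0, 'joint_pos': array([-1.32495248e+00,  5.33655481e-02,  1.61429171e+00, -1.35138614e-05,
        1.47599018e+00, -1.18967209e-01]), 'joint_vel': array([ 0.00020881, -0.00020279,  0.00125291,  0.00106238, -0.00069898,
        0.00044543]), 'joint_efforts': array([-5.94328640e-05, -3.93685198e+01, -3.70169771e+01, -6.53143707e-05,
        7.18084804e-03,  1.15107147e-05]), 'tool_pos': array([ 0.22284706, -0.58325788,  0.230059  ]), 'tool_rot': array([-6.73911153e-04,  8.23642085e-01, -5.67109038e-01, -7.75514922e-04]), 'contact_force': array([ 0.18644063,  0.14217758, -0.45406924]), 'ft_torque': array([ 0.07945444, -0.03662484, -0.02330069]), 'gripper_width': 0.9968232454126684}
scene {'vertical_fov': 43.50653341478396, 'cx': 325.38725526331655, 'cy': 197.48569708823396, 'origin': array([1.07212553, 0.49340176, 0.96266644]), 'rotation': array([-0.13333803,  0.3569673 ,  0.87250502, -0.30582723])}
top {'vertical_fov': 53.081298145837174, 'cx': 322.2551799834991, 'cy': 199.15299693981467, 'origin': array([0.36904915, 0.00095655, 0.91436871]), 'rotation': array([-0.0615282 ,  0.71195365, -0.69613425,  0.0687996 ])}
wrist {'vertical_fov': 65.70646984690485, 'cx': 319.7582381781858, 'cy': 197.2193716796842, 'origin': array([ 0.29809449, -0.55487292,  0.37258906]), 'rotation': array([ 0.13062874,  0.81298438, -0.55993355, -0.09201609])}
```

View pics/scene0.png

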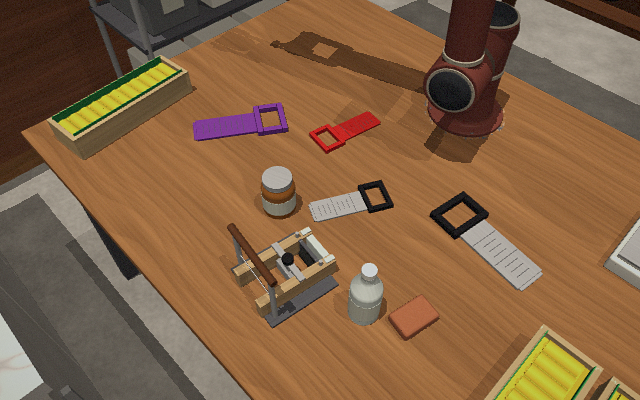

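View pics/top0.png

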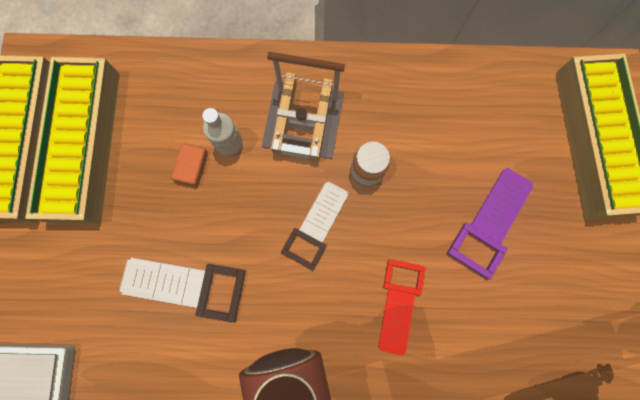

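View pics/wrist0.png

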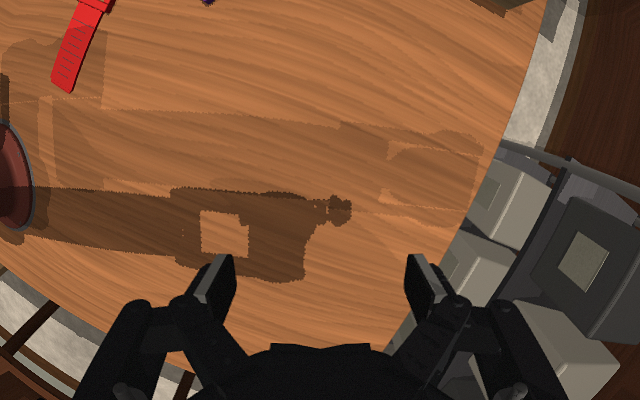

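The target gauge is the small black and white one in the top view, with its loop near (304,248) and tip near (337,187). The slicer mouth is near (297,155), opening downward in the picture. The jar is at (372,160), the flask at (222,130) and the soap at (189,165). I'll zoom in on these.

```bash
cat > h.py <<'E'
from plant import *
import numpy as np, cv2
from scipy.spatial.transform import Rotation as R
def q2R(q): return R.from_quat([q[1],q[2],q[3],q[0]])
def ray(name,u,v,ci=None):
    ci=ci or camera_info(name); f=200/np.tan(np.radians(ci['vertical_fov']/2))
    x=(u-ci['cx']);y=(v-ci['cy'])
    if name=='wrist':
        r=np.hypot(x,y);th=r/f;d=np.array([x/r*np.sin(th),y/r*np.sin(th),np.cos(th)])
    else: d=np.array([x/f,y/f,1.])
    return ci['origin'],q2R(ci['rotation']).apply(d)
def onz(name,u,v,z,ci=None):
    o,d=ray(name,u,v,ci);return o+d*(z-o[2])/d[2]
def proj(name,p,ci=None):
    ci=ci or camera_info(name); f=200/np.tan(np.radians(ci['vertical_fov']/2))
    c=q2R(ci['rotation']).inv().apply(np.asarray(p)-ci['origin'])
    if name=='wrist':
        th=np.arctan2(np.hypot(c[0],c[1]),c[2]);s=f*th/np.hypot(c[0],c[1])
    else: s=f/c[2]
    return np.array([ci['cx']+s*c[0],ci['cy']+s*c[1]])
def crop(img,x0,x1,y0,y1,k,fn):
    c=cv2.resize(img[y0:y1,x0:x1],None,fx=k,fy=k,interpolation=cv2.INTER_CUBIC)
    cv2.imwrite(fn,c)
E
python3 - <<'E'
from h import *
t=cv2.imread('pics/top0.png');s=cv2.imread('pics/scene0.png')
crop(t,255,395,45,145+45,4,'pics/t_sl.png')
crop(t,270,370,170,280,5,'pics/t_g.png')
crop(s,220,400,165,335,4,'pics/s_sl.png')
E
```

```text
(no output)
```

View pics/t_sl.png

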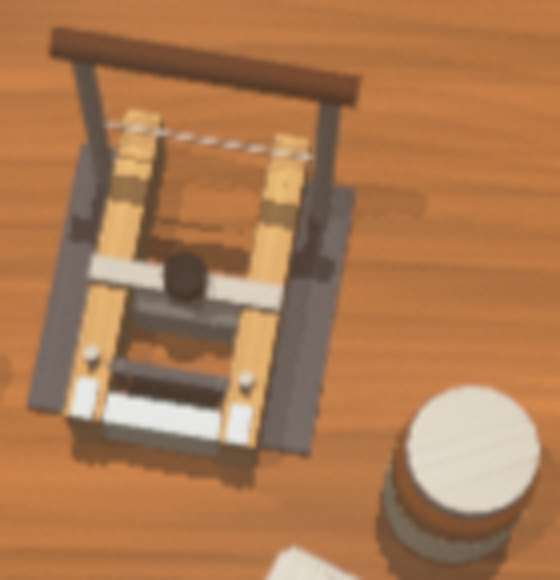

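View pics/t_g.png

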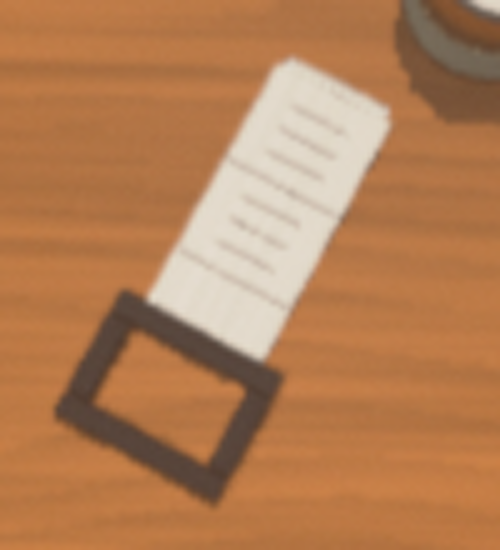

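View pics/s_sl.png

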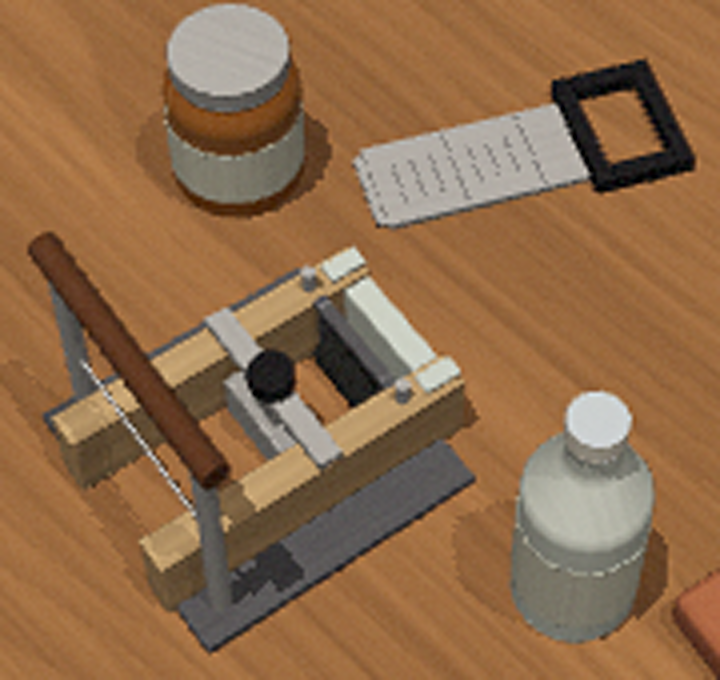

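The crops show the cheeks' top inner and outer edges, the loop corners and the blade corners clearly. Next I'll turn these into metric positions from both views.

```bash
python3 - <<'E'
from h import *
np.set_printoptions(precision=4,suppress=True)
def T(u,v,z,k=4,x0=255,y0=45,n='top'): return onz(n,x0+(u+.5)/k-.5,y0+(v+.5)/k-.5,z)
for nm,(u,v),z in [('Lfront out',(65,416),.05),('Lfront in',(103,420),.05),('Rfront in',(224,440),.05),('Rfront out',(258,445),.05),('Lrear out',(123,110),.05),('Lrear in',(160,114),.05),('Rrear in',(274,134),.05),('Rrear out',(310,139),.05),('stopbarL',(92,268),.055),('jar',(473,450),.11)]:
    print(nm,T(u,v,z))
print('scene')
for nm,(u,v),z in [('Lfront out(far)',(345,247),.05),('Lfront? right cheek front out',(467,380),.05),('rrear',(55,422),.05),('nearrear out',(145,545),.05),('nearfront in',(420,362),.05),('jar',(228,50),.11),('flask',(598,415),.17)]:
    print(nm,T(u,v,z,4,220,165,'scene'))
print('gauge top')
G=lambda u,v,z:T(u,v,z,5,270,170)
for c,z in [((123,291),.014),((283,374),.014),((217,503),.014),((57,412),.014),((283,60),.005),((390,110),.005),((150,302),.005),((265,360),.005)]: print(c,G(*c,z))
print('gauge scene')
for c,z in [((553,83),.014),((645,62),.014),((692,160),.014),((600,190),.014),((357,160),.005),((382,226),.005)]: print(c,T(*c,z,4,220,165,'scene'))
# masks
t=cv2.imread('pics/top0.png');s=cv2.imread('pics/scene0.png')
for n,im,(x0,x1,y0,y1) in [('top',t,(275,335,220,280)),('scene',s,(352,400,175,220))]:
    m=(im.max(2)<75).astype(np.uint8); z=np.zeros_like(m); z[y0:y1,x0:x1]=m[y0:y1,x0:x1]
    cs,_=cv2.findContours(z,0,1); c=max(cs,key=cv2.contourArea)[:,0].astype(float)
    w=np.array([onz(n,a,b,.012)[:2] for a,b in c]).astype(np.float32)*1000
    print(n,cv2.minAreaRect(w))
E
```

```text
Lfront out [0.6432 0.1116 0.05  ]
Lfront in [0.6414 0.0902 0.05  ]
Rfront in [0.6314 0.022  0.05  ]
Rfront out [0.629  0.0029 0.05  ]
Lrear out [0.8297 0.0862 0.05  ]
Lrear in [0.8278 0.0645 0.05  ]
Rrear in [ 0.817  -0.0021  0.05  ]
Rrear out [ 0.8145 -0.0231  0.05  ]
stopbarL [0.7295 0.0995 0.055 ]
jar [ 0.6111 -0.1095  0.11  ]
scene
Lfront out(far) [0.6325 0.0072 0.05  ]
Lfront? right cheek front out [0.6457 0.1157 0.05  ]
rrear [ 0.8183 -0.0167  0.05  ]
nearrear out [0.8302 0.0707 0.05  ]
nearfront in [0.6557 0.0902 0.05  ]
jar [ 0.6148 -0.1062  0.11  ]
flask [0.6723 0.2203 0.17  ]
gauge top
(123, 291) [0.47   0.0553 0.014 ]
(283, 374) [ 0.4344 -0.0176  0.014 ]
(217, 503) [0.3768 0.0105 0.014 ]
(57, 412) [0.4152 0.0829 0.014 ]
(283, 60) [ 0.5807 -0.0149  0.005 ]
(390, 110) [ 0.5581 -0.065   0.005 ]
(150, 302) [0.4663 0.0434 0.005 ]
(265, 360) [ 0.4411 -0.0095  0.005 ]
gauge scene
(553, 83) [ 0.4365 -0.0129  0.014 ]
(645, 62) [0.3822 0.0155 0.014 ]
(692, 160) [0.4209 0.087  0.014 ]
(600, 190) [0.4777 0.0635 0.014 ]
(357, 160) [ 0.561  -0.0589  0.005 ]
(382, 226) [ 0.5846 -0.0126  0.005 ]Traceback (most recent call last):
  File "<stdin>", line 18, in <module>
ValueError: max() iterable argument is empty
```

```bash
cat >> h.py <<'E'
np.set_printoptions(precision=4,suppress=True)
def yawR(yaw): 
    c,s=np.cos(yaw),np.sin(yaw); return R.from_matrix(np.array([[c,s,0],[s,-c,0],[0,0,-1.]]))
def to(x,y,z,yaw_deg):
    """turn first (rotvec tool), then shift along the turned tool axes"""
    s=state();r0=q2R(s['tool_rot']);r1=yawR(np.radians(yaw_deg))
    print('t',s['time'],'pos',s['tool_pos'],'F',s['contact_force'],'w',s['gripper_width'])
    print('rotvec',(r0.inv()*r1).as_rotvec(),'shift(after)',r1.inv().apply(np.array([x,y,z])-s['tool_pos']),'shift(now axes)',r0.inv().apply(np.array([x,y,z])-s['tool_pos']))
E
python3 -c "
from h import *
to(.42,.04,.22,-26.5)"
python3 -m inch '0 0 0 0 0 -0.124 0; 0 0 0 0 0 -0.124 0; 0 0 0 0 0 -0.124 0;0 0 0 0 0 -0.124 0;0 0 0 0 0 -0.124 0;0 0 0 0 0 -0.124 0; 0 0 0 0 0 0 0'; python3 -c "
from h import *
to(.42,.04,.22,-26.5)"
```

```text
t 0.15 pos [ 0.2229 -0.5834  0.2303] F [ 1.2041 -0.699  -0.3056] w 1.0015460778181844
rotvec [-0.0008  0.0015 -0.7435] shift(after) [-0.1017 -0.6458  0.0103] shift(now axes) [-0.512  -0.4066  0.0112]
time: 0.73
tool_pos: [0.2229, -0.5836, 0.2308]
tool_rot: [-0.0, 0.974, -0.228, -0.0]
contact_force: [0.6, 0.4, -0.3]
gripper_width: 1.001
t 0.7333 pos [ 0.2229 -0.5836  0.2308] F [ 0.5574  0.4116 -0.3263] w 1.0012853431887851
rotvec [-0.0006  0.0005  0.0024] shift(after) [-0.1019 -0.646   0.0108] shift(now axes) [-0.1003 -0.6463  0.0113]
```

```bash
python3 -m inch '-0.006 -0.038 0 0 0 0 0;-0.006 -0.038 0 0 0 0 0;-0.006 -0.038 0 0 0 0 0;-0.006 -0.038 0 0 0 0 0;-0.006 -0.038 0 0 0 0 0;-0.006 -0.038 0 0 0 0 0;-0.006 -0.038 0 0 0 0 0;-0.006 -0.038 0 0 0 0 0;-0.006 -0.038 0 0 0 0 0'
python3 -m inch '-0.006 -0.038 0 0 0 0 0.3;-0.006 -0.038 0 0 0 0 0.3;-0.006 -0.038 0 0 0 0 0.57;-0.006 -0.038 0 0 0 0 0.57;-0.006 -0.038 0 0 0 0 0.57;-0.006 -0.038 0 0 0 0 0.57;-0.006 -0.038 0 0 0 0 0.57;-0.004 -0.038 0 0 0 0 0.57;0 0 0 0 0 0 0.57;0 0 0 0 0 0 0.57'
python3 - <<'E'
from h import *
to(.42,.04,.22,-26.5)
cv2.imwrite('pics/wrist1.png',grab_frame('wrist'))
E
```

```text
time: 1.48
tool_pos: [0.3271, -0.2519, 0.2311]
tool_rot: [0.0, 0.973, -0.231, 0.0]
contact_force: [1.5, -0.3, 0.1]
gripper_width: 0.998
time: 2.32
tool_pos: [0.4213, 0.0407, 0.2311]
tool_rot: [0.0, 0.974, -0.228, -0.0]
contact_force: [0.0, -1.1, -0.1]
gripper_width: 0.435
t 2.3167 pos [0.4213 0.0407 0.2311] F [ 0.0196 -1.134  -0.1135] w 0.43545369747768764
rotvec [0.0006 0.0007 0.0026] shift(after) [-0.0008  0.0012  0.0111] shift(now axes) [-0.0008  0.0012  0.0111]
```

View pics/wrist1.png

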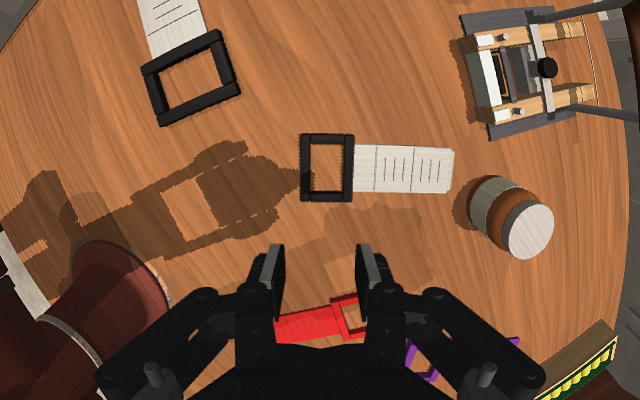

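The wrist view shows the target gauge with its loop at about (300–354, 134–202) and tip at (453,171). The slicer mouth is at about (485,75) and the jar at (510,215). I'll refine the numbers from a crop.

```bash
python3 - <<'E'
from h import *
t=cv2.imread('pics/wrist1.png')
crop(t,290,460,120,215,4,'pics/w_g.png')
crop(t,450,610,0,150,4,'pics/w_s.png')
E
```

```text
(no output)
```

View pics/w_g.png

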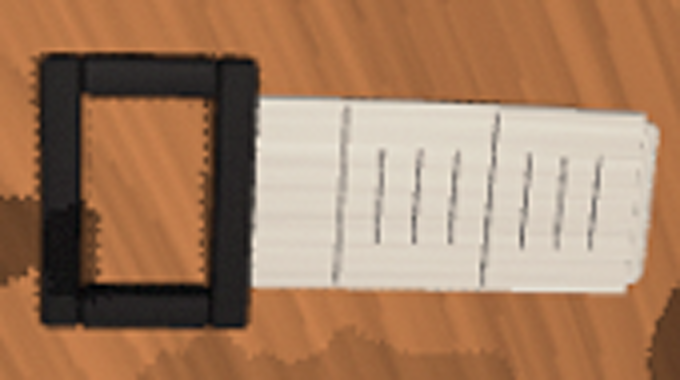

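View pics/w_s.png

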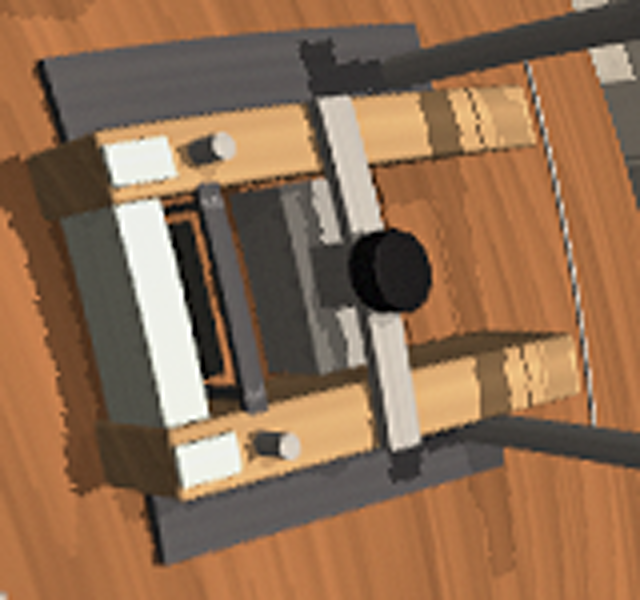

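```bash
python3 - <<'E'
from h import *
ci=camera_info('wrist')
W=lambda u,v,z,x0,y0:onz('wrist',x0+(u+.5)/4-.5,y0+(v+.5)/4-.5,z,ci)[:2]
g=lambda u,v,z:W(u,v,z,290,120)
fl,fr,rr,rl=[g(*c,.014) for c in [(259,58),(248,326),(42,326),(42,56)]]
# tool x-> image right? print
print(fl,fr,rr,rl); c=(fl+fr+rr+rl)/4; print('loop centre',c,np.hypot(*(fl-fr)),np.hypot(*(fl-rl)))
print('yaw front/rear',np.degrees(np.arctan2(*((fl+fr)/2-(rl+rr)/2)[::-1])), 'from lateral', np.degrees(np.arctan2(*(fl-fr)[::-1]))-90)
t1,t2=g(658,125,.003),g(640,283,.003); tip=(t1+t2)/2; print('tip',t1,t2,tip,np.degrees(np.arctan2(*(tip-c)[::-1])),np.hypot(*(tip-c)))
s=lambda u,v,z:W(u,v,z,450,0)
P={'Lin':(118,203),'Lout':(97,137),'Rin':(168,428),'Rout':(182,498),'LinR':(538,145),'RinR':(572,333),'LoutR':(530,88),'RoutR':(580,397)}
for k,v in P.items(): P[k]=s(*v,.05)
print(P)
m=np.mean([P[k] for k in('Lin','Lout','Rin','Rout')],0); r=np.mean([P[k] for k in('LinR','LoutR','RinR','RoutR')],0)
print('mouth',m,'rear',r,np.degrees(np.arctan2(*(r-m)[::-1])),np.hypot(*(r-m)))
E
```

```text
[0.4737 0.0566] [ 0.4359 -0.0168] [0.3791 0.0115] [0.4173 0.0851]
loop centre [0.4265 0.0341] 0.08251835355501966 0.06312444249905931
yaw front/rear -26.673562368733865 from lateral -27.251290721438878
tip [ 0.5842 -0.0189] [ 0.56   -0.0664] [ 0.5721 -0.0426] -27.785599014278098 0.16457808685043865
{'Lin': array([0.6438, 0.0909]), 'Lout': array([0.646 , 0.1103]), 'Rin': array([0.6327, 0.026 ]), 'Rout': array([0.6298, 0.0052]), 'LinR': array([0.8294, 0.0621]), 'RinR': array([ 0.8184, -0.0031]), 'LoutR': array([0.8359, 0.0813]), 'RoutR': array([ 0.8146, -0.0255])}
mouth [0.6381 0.0581] rear [0.8246 0.0287] -8.960919962234454 0.18876867641738992
```

```bash
python3 -c "
from h import *
to(.4034,.046,.005,-27.3)"
```

```text
t 2.3667 pos [0.4212 0.0395 0.231 ] F [ 0.3411 -1.1189  0.4227] w 0.4235339144146751
rotvec [0.0008 0.0005 0.0144] shift(after) [-0.0188  0.0023  0.226 ] shift(now axes) [-0.0187  0.0019  0.2261]
```

```bash
python3 -m inch '-0.010 0.001 0.03 0 0 0.0144 0.57;-0.009 0.001 0.04 0 0 0 0.57;0 0 0.04 0 0 0 0.57;0 0 0.04 0 0 0 0.57;0 0 0.04 0 0 0 0.57;0 0 0 0 0 0 0.57;0 0 0 0 0 0 0.57'
python3 - <<'E'
from h import *
to(.4034,.046,.005,-27.3)
cv2.imwrite('pics/wrist2.png',grab_frame('wrist'))
E
```

```text
time: 2.95
tool_pos: [0.4013, 0.0446, 0.0395]
tool_rot: [0.001, 0.971, -0.238, -0.003]
contact_force: [0.4, 0.1, 0.1]
gripper_width: 0.429
t 2.95 pos [0.4013 0.0446 0.0395] F [0.3874 0.1458 0.1346] w 0.4287445990866291
rotvec [ 0.0025  0.0053 -0.0036] shift(after) [ 0.0012 -0.0022  0.0345] shift(now axes) [ 0.0014 -0.0023  0.0345]
```

View pics/wrist2.png

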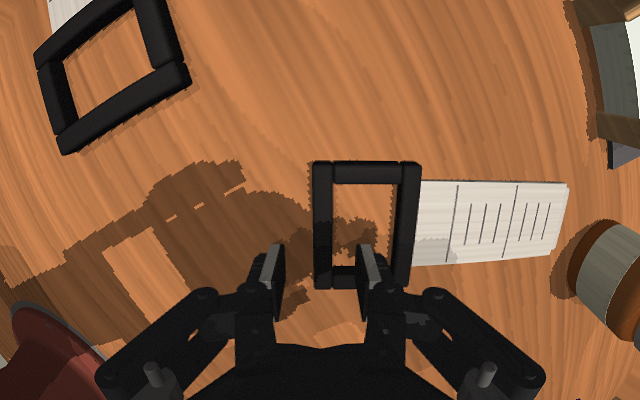

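The rear bar (x≈313–332) sits between the fingers (pads at about 280 and 360), and the tool's centre line is at 320. The grasp looks lined up, so I'll go down.

```bash
python3 -m inch '0.001 -0.002 0.017 0.0025 0.005 -0.0036 0.57;0 0 0.01 0 0 0 0.57;0 0 0.005 0 0 0 0.57; 0 0 0 0 0 0 0.57;0 0 0 0 0 0 0.57'
python3 - <<'E'
from h import *
to(.4034,.046,.005,-27.3)
cv2.imwrite('pics/wrist3.png',grab_frame('wrist'))
E
```

```text
time: 3.42
tool_pos: [0.4062, 0.047, 0.0104]
tool_rot: [-0.001, 0.972, -0.234, 0.003]
contact_force: [0.1, -0.2, 0.2]
gripper_width: 0.43
t 3.4167 pos [0.4062 0.047  0.0104] F [ 0.1406 -0.2233  0.2454] w 0.429648853543603
rotvec [-0.003  -0.0063  0.0033] shift(after) [-0.0021  0.0021  0.0054] shift(now axes) [-0.0021  0.0021  0.0054]
```

View pics/wrist3.png

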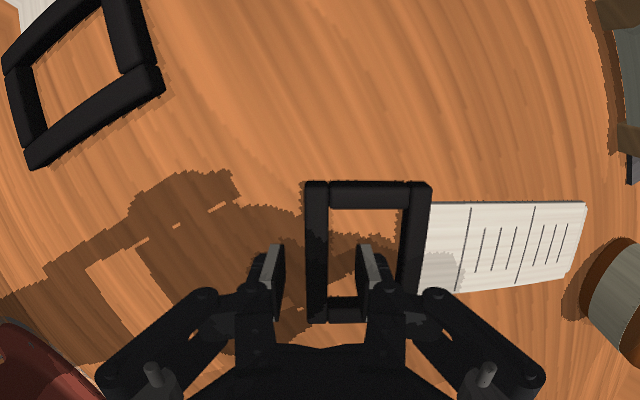

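```bash
python3 -m inch '-0.001 0 0.003 0 0 0 0.57;0 0 0.002 0 0 0 0.57;0 0 0 0 0 0 0.7;0 0 0 0 0 0 0.8;0 0 0 0 0 0 1;0 0 0 0 0 0 1;0 0 0 0 0 0 1;0 0 0 0 0 0 1'
python3 - <<'E'
from h import *
to(.4034,.046,.005,-27.3)
cv2.imwrite('pics/wrist4.png',grab_frame('wrist'))
to(.4034,.046,.005,-27.3)
E
```

```text
time: 4.13
tool_pos: [0.4046, 0.0476, 0.0045]
tool_rot: [-0.001, 0.972, -0.234, 0.003]
contact_force: [-1.5, 0.9, 2.9]
gripper_width: 0.111
t 4.1333 pos [0.4046 0.0476 0.0045] F [-1.4736  0.8808  2.9283] w 0.11091143427760795
rotvec [-0.0025 -0.0049  0.0037] shift(after) [-0.0004  0.002  -0.0005] shift(now axes) [-0.0004  0.002  -0.0005]
t 4.1833 pos [0.4047 0.0476 0.0045] F [-0.7365 -0.1042  3.2811] w 0.11616955717260657
rotvec [-0.0026 -0.0049  0.0037] shift(after) [-0.0004  0.002  -0.0005] shift(now axes) [-0.0004  0.002  -0.0005]
```

View pics/wrist4.png

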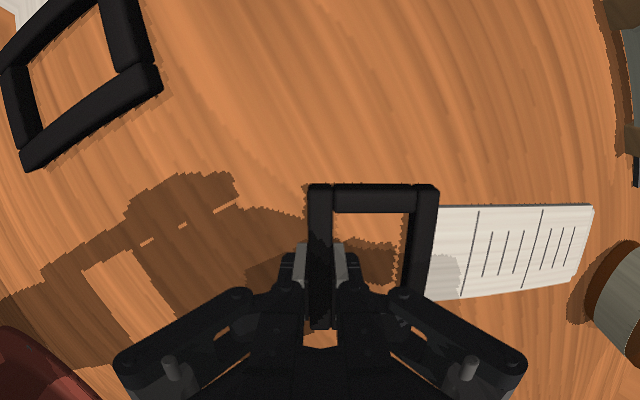

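The bar is gripped (the pads close on it at x≈308–345) and the gauge is still flat. Next I'll measure the gauge's offset in the tool frame.

```bash
python3 - <<'E'
from h import *
t=cv2.imread('pics/wrist4.png')
crop(t,295,605,170,330,2.5,'pics/w4c.png')
E
```

```text
(no output)
```

View pics/w4c.png

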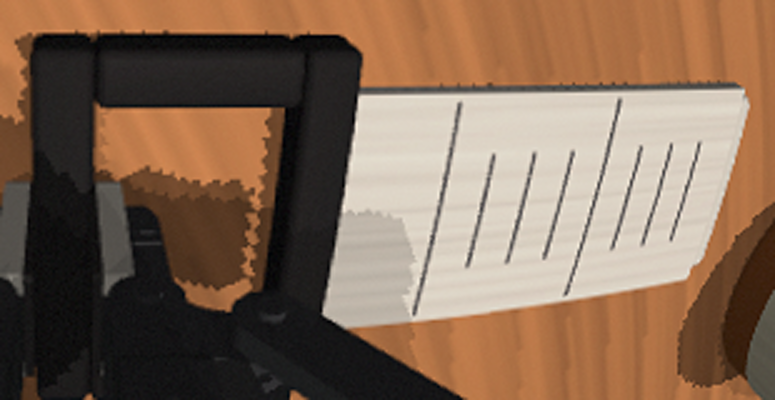

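```bash
python3 - <<'E'
from h import *
s=state();ci=camera_info('wrist')
r=q2R(s['tool_rot'])
for nm,(u,v),z in [('tip left',(743,88),.005),('blade left at loop',(360,94),.005),('tip bottom L',(748,100),.002),('tip bottom R',(692,278),.002),('blade right near',(345,327),.005),('loop rl',(36,52),.014),('loop fl',(362,52),.014)]:
    p=onz('wrist',295+(u+.5)/2.5-.5,170+(v+.5)/2.5-.5,z,ci)
    print(nm,p,'tool',r.inv().apply(p-s['tool_pos'])*1000)
E
```

```text
tip left [ 0.5801 -0.011   0.005 ] tool [182.8556 -27.7261   0.4937]
blade left at loop [0.4714 0.0449 0.005 ] tool [ 60.6502 -27.9617  -0.1094]
tip bottom L [ 0.5849 -0.0188  0.002 ] tool [190.6977 -22.9983   3.5203]
tip bottom R [ 0.5582 -0.0698  0.002 ] tool [190.194   34.6157   3.3698]
blade right near [ 0.4499 -0.0112  0.005 ] tool [67.0062 31.7232 -0.2313]
loop rl [0.4179 0.0854 0.014 ] tool [ -5.384  -39.723   -9.4055]
loop fl [0.4727 0.0574 0.014 ] tool [ 56.1276 -39.7686  -9.1015]
```

```bash
python3 -m inch '0 0 0 0 0 -0.055 1;0 0 0 0 0 -0.055 1;0 0 0 0 0 -0.055 1;0 0 0 0 0 -0.055 1;0 0 0 0 0 -0.055 1;0 0 0 0 0 -0.055 1;0 0 0 0 0 0 1;0 0 0 0 0 0 1'
python3 - <<'E'
from h import *
to(.4293,.0907,.0045,-8.2)
E
```

```text
time: 4.85
tool_pos: [0.405, 0.0475, 0.0045]
tool_rot: [-0.0, 0.997, -0.072, 0.003]
contact_force: [0.6, -0.5, 1.7]
gripper_width: 0.118
t 4.85 pos [0.405  0.0475 0.0045] F [ 0.614  -0.4708  1.6614] w 0.11844526796379864
rotvec [-0.0008 -0.0066 -0.0009] shift(after) [ 0.0179 -0.0462  0.    ] shift(now axes) [ 0.0178 -0.0463  0.0002]
```

```bash
python3 -m inch '0.004 -0.012 0 0 0 0 1;0.005 -0.012 0 0 0 0 1;0.005 -0.012 0 0 0 0 1;0.004 -0.010 0 0 0 0 1;0 0 0 0 0 0 1;0 0 0 0 0 0 1'
python3 - <<'E'
from h import *
to(.4293,.0907,.0045,-8.2)
w=grab_frame('wrist')
cv2.imwrite('pics/wrist5.png',w);crop(w,300,640,40,340,2.3,'pics/w5c.png')
t=grab_frame('top');cv2.imwrite('pics/top5.png',t);crop(t,240,400,60,210,4,'pics/t5c.png')
E
```

```text
time: 5.35
tool_pos: [0.4294, 0.0912, 0.0045]
tool_rot: [-0.001, 0.997, -0.071, 0.003]
contact_force: [0.4, 1.8, 1.8]
gripper_width: 0.113
t 5.35 pos [0.4294 0.0912 0.0045] F [0.4024 1.7688 1.7525] w 0.1127814972045075
rotvec [-0.0018 -0.0064  0.0009] shift(after) [-0.0001  0.0005  0.    ] shift(now axes) [-0.0001  0.0005  0.    ]
```

View pics/w5c.png

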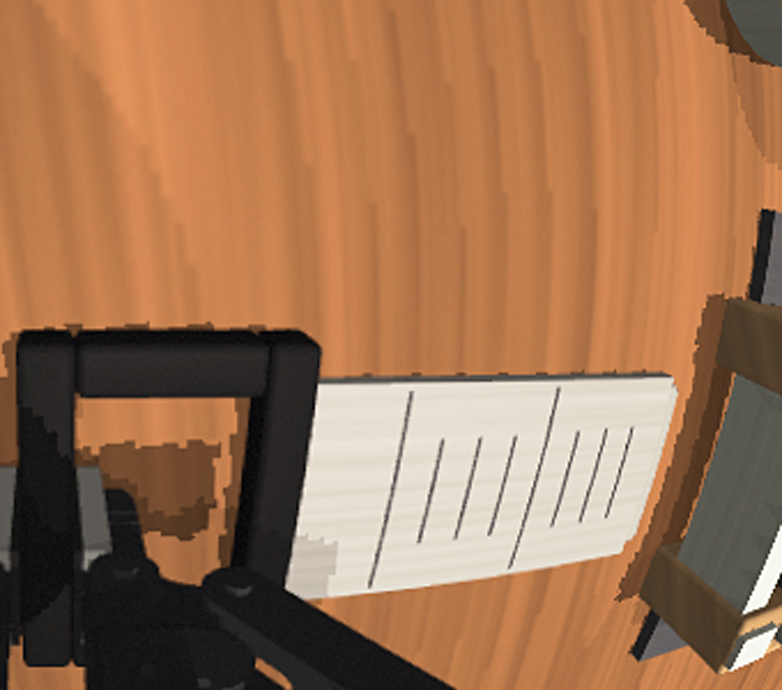

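View pics/t5c.png

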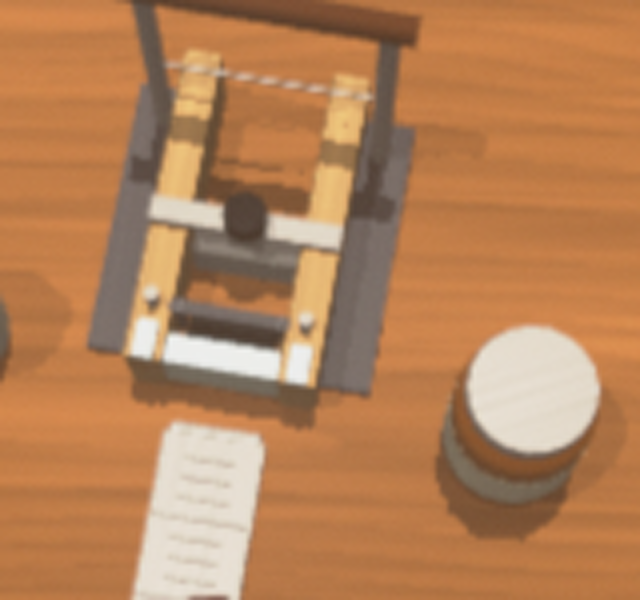

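The wrist view shows the blade lined up with the throat: tip corners at crop (675,385) and (623,552), crossbar bottom ends at about (738,375) and (682,556). The top view agrees roughly. I'll work out the lateral offset and yaw.

```bash
python3 - <<'E'
from h import *
s=state();ci=camera_info('wrist')
r=yawR(np.arctan2(*q2R(s['tool_rot']).as_matrix()[:2,0][::-1]))
print('yaw',np.degrees(np.arctan2(*q2R(s['tool_rot']).as_matrix()[:2,0][::-1])))
tl=lambda p:r.inv().apply(p-s['tool_pos'])*1000
def w(u,v,z): return onz('wrist',300+(u+.5)/2.3-.5,40+(v+.5)/2.3-.5,z,ci)
def t(u,v,z): return onz('top',240+(u+.5)/4-.5,60+(v+.5)/4-.5,z)
for nm,(u,v),z in [('blade L tip',(672,377),.005),('blade L loop',(320,381),.005),('blade R near',(300,600),.005),('blade R tip',(620,553),.004),('bar L low',(738,375),.01),('bar R low',(682,556),.01)]: print('wrist',nm,tl(w(u,v,z)))
for nm,(u,v),z in [('blade L tip',(168,426),.005),('blade L low',(134,595),.005),('blade R tip',(264,437),.005),('blade R low',(241,595),.005),('cheek Lin front',(166,357),.05),('Lin rear',(221,58),.05),('Rin front',(284,378),.05),('Rin rear',(336,77),.05),('Lout f',(126,355),.05),('Lout r',(186,53),.05),('Rout f',(318,385),.05),('Rout r',(369,80),.05),('stopL',(193,250),.03),('bar topfront L',(163,365),.046),('bar topfront R',(280,380),.046)]: print('top',nm,t(u,v,z),tl(t(u,v,z)))
E
```

```text
yaw -8.186317805951122
wrist blade L tip [182.7209 -28.7617  -0.4606]
wrist blade L loop [ 60.532  -29.2083  -0.4606]
wrist blade R near [65.2913 31.4986 -0.4606]
wrist blade R tip [184.6372  31.8962   0.5394]
wrist bar L low [214.1335 -30.7127  -5.4606]
wrist bar R low [215.1089  34.3775  -5.4606]
top blade L tip [0.6154 0.0903 0.005 ] [184.4504 -26.1369  -0.4606]
top blade L low [0.5147 0.1058 0.005 ] [ 82.5929 -27.1364  -0.4606]
top blade R tip [0.6101 0.0339 0.005 ] [187.2702  30.4313  -0.4606]
top blade R low [0.5162 0.0444 0.005 ] [92.7523 33.4233 -0.4606]
top cheek Lin front [0.6432 0.0886 0.05  ] [212.1877 -28.4087 -45.4606]
top Lin rear [0.8253 0.0639 0.05  ] [395.9357 -29.8849 -45.4606]
top Rin front [0.6326 0.022  0.05  ] [211.185   38.9571 -45.4606]
top Rin rear [ 0.8152 -0.0033  0.05  ] [395.5393  38.0756 -45.4606]
top Lout f [0.6438 0.111  0.05  ] [209.5845 -50.7335 -45.4606]
top Lout r [0.8278 0.0843 0.05  ] [395.5717 -50.5176 -45.4606]
top Rout f [0.629  0.0029 0.05  ] [210.3521  58.4197 -45.4606]
top Rout r [ 0.8138 -0.0226  0.05  ] [396.9421  57.2979 -45.4606]
top stopL [0.7147 0.0775 0.03  ] [284.5923 -27.6527 -25.4606]
top bar topfront L [0.6397 0.0905 0.046 ] [208.4853 -29.8005 -41.4606]
top bar topfront R [0.6326 0.0243 0.046 ] [210.8486  36.6646 -41.4606]
```

```bash
python3 -m inch '0.004 0.001 0 0 0 0 1;0.005 0 0 0 0 0 1;0.006 0 0 0 0 0 1;0.006 0 0 0 0 0 1;0.006 0 0 0 0 0 1;0.004 0 0 0 0 0 1;0.003 0 0 0 0 0 1;0 0 0 0 0 0 1'
python3 -m inch '0.004 0 0 0 0 0 1;0.004 0 0 0 0 0 1;0 0 0 0 0 0 1;0 0 0 0 0 0 1'
python3 - <<'E'
from h import *
to(.4293,.0907,.0045,-8.2)
w=grab_frame('wrist')
cv2.imwrite('pics/wrist6.png',w);crop(w,300,640,40,340,2.3,'pics/w6c.png')
t=grab_frame('top');cv2.imwrite('pics/top6.png',t);crop(t,240,400,60,210,4,'pics/t6c.png')
E
```

```text
time: 6.12
tool_pos: [0.4615, 0.0842, 0.0045]
tool_rot: [0.0, 0.997, -0.072, 0.001]
contact_force: [-3.7, 0.1, 4.5]
gripper_width: 0.117
time: 6.45
tool_pos: [0.4698, 0.0831, 0.0045]
tool_rot: [0.0, 0.997, -0.072, 0.002]
contact_force: [-1.8, 0.0, 3.8]
gripper_width: 0.116
t 6.45 pos [0.4698 0.0831 0.0045] F [-1.8199  0.0308  3.7982] w 0.11623856961106198
rotvec [-0.0001 -0.0046 -0.0002] shift(after) [-0.0412 -0.0018  0.    ] shift(now axes) [-0.0412 -0.0018 -0.0002]
```

View pics/w6c.png

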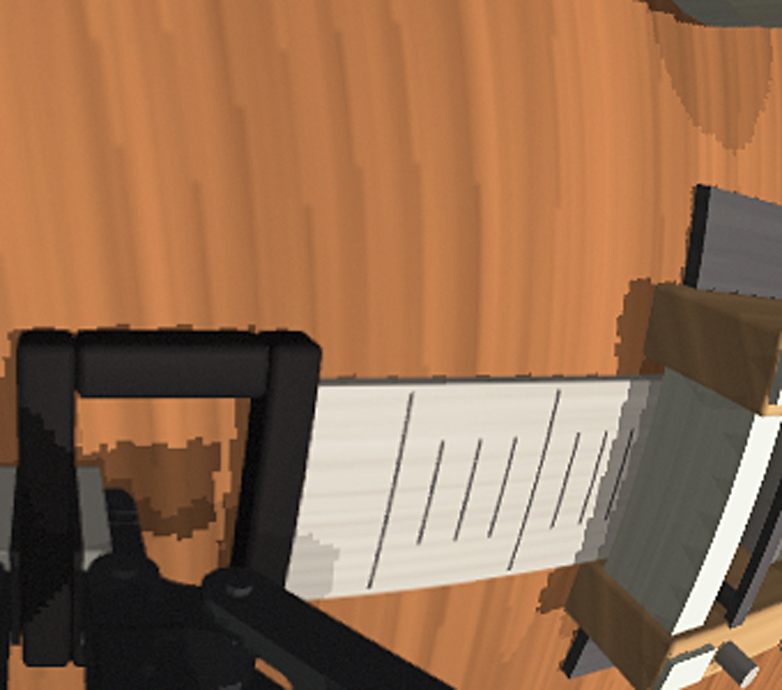

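View pics/t6c.png

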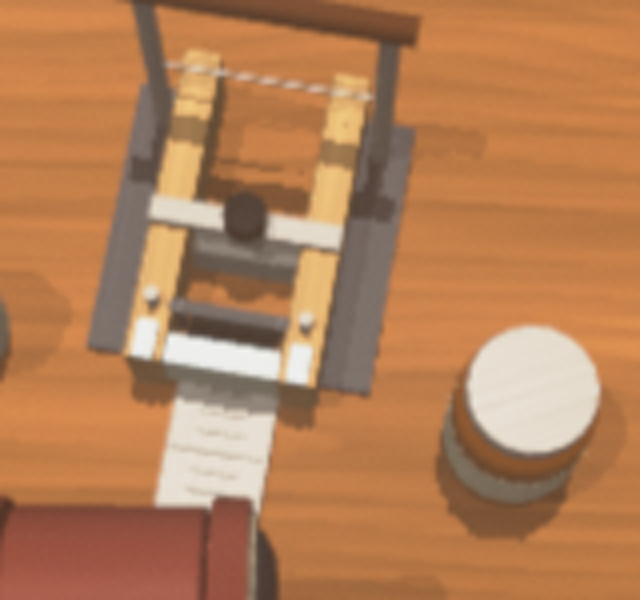

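The blade has entered under the crossbar (crop x≈640), centred, with no side force. The tip is about 21 mm inside. I'll go on past the roller in small steps, watching the force.

```bash
python3 -m inch '0.003 0 0 0 0 0 1;0.003 0 0 0 0 0 1;0.003 0 0 0 0 0 1;0 0 0 0 0 0 1'
python3 -m inch '0.003 0 0 0 0 0 1;0.003 0 0 0 0 0 1;0.003 0 0 0 0 0 1;0 0 0 0 0 0 1'
python3 -m inch '0.003 0 0 0 0 0 1;0.003 0 0 0 0 0 1;0.003 0 0 0 0 0 1;0 0 0 0 0 0 1;0 0 0 0 0 0 1'
```

```text
time: 6.88
tool_pos: [0.4776, 0.0825, 0.0045]
tool_rot: [-0.0, 0.997, -0.071, 0.0]
contact_force: [-7.2, 0.2, 8.6]
gripper_width: 0.114
time: 7.22
tool_pos: [0.4854, 0.0815, 0.0045]
tool_rot: [-0.0, 0.997, -0.071, -0.001]
contact_force: [-11.2, 0.5, 12.6]
gripper_width: 0.114
time: 7.63
tool_pos: [0.4948, 0.0801, 0.0045]
tool_rot: [-0.0, 0.997, -0.071, -0.0]
contact_force: [-8.4, 1.9, 9.6]
gripper_width: 0.117
```

```bash
python3 -m inch '0 0 -0.0005 0 0 0 1;0 0 0 0 0 0 1;0 0 0 0 0 0 1'; python3 -c "
from h import *
to(.4293,.0907,.0045,-8.2)
s=state();print(s['ft_torque'])"
```

```text
time: 7.88
tool_pos: [0.4949, 0.0801, 0.0045]
tool_rot: [-0.0, 0.997, -0.072, 0.0]
contact_force: [-6.2, 2.1, 5.1]
gripper_width: 0.114
t 7.8833 pos [0.4949 0.0801 0.0045] F [-6.2067  2.1077  5.0869] w 0.11406119429869137
rotvec [-0.0008 -0.0005 -0.    ] shift(after) [-0.0664 -0.0011  0.    ] shift(now axes) [-0.0664 -0.0011  0.    ]
[ 0.3225  0.9856 -0.0917]
```

```bash
python3 -m inch '0 0 -0.0004 0 0 0 1;0.003 0 0 0 0 0 1;0.003 0 0 0 0 0 1;0.003 0 0 0 0 0 1;0 0 0 0 0 0 1'
python3 -m inch '0.003 0 0 0 0 0 1;0.003 0 0 0 0 0 1;0.003 0 0 0 0 0 1;0 0 0 0 0 0 1'
python3 - <<'E'
from h import *
to(.4293,.0907,.0045,-8.2)
w=grab_frame('wrist')
cv2.imwrite('pics/wrist7.png',w);crop(w,440,640,100,350,2.4,'pics/w7c.png')
t=grab_frame('top');crop(t,260,350,80,190,5,'pics/t7c.png')
s=grab_frame('scene');crop(s,230,360,210,310,5,'pics/s7c.png')
E
```

```text
time: 8.3
tool_pos: [0.5056, 0.0783, 0.005]
tool_rot: [-0.0, 0.997, -0.071, 0.002]
contact_force: [-1.9, -0.2, -1.5]
gripper_width: 0.122
time: 8.63
tool_pos: [0.5157, 0.077, 0.0059]
tool_rot: [-0.0, 0.997, -0.071, 0.003]
contact_force: [-1.3, -0.3, -2.5]
gripper_width: 0.115
t 8.6333 pos [0.5157 0.077  0.0059] F [-1.3192 -0.2838 -2.5406] w 0.1154891064705307
rotvec [-0.0007 -0.0064  0.0001] shift(after) [-0.0874 -0.0013  0.0014] shift(now axes) [-0.0874 -0.0013  0.0008]
```

View pics/w7c.png

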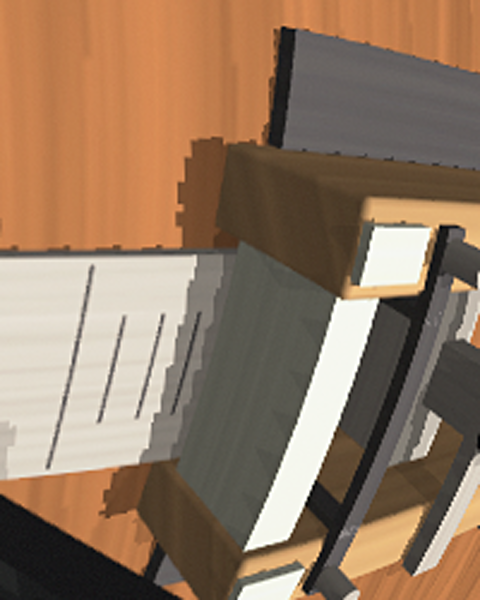

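View pics/t7c.png

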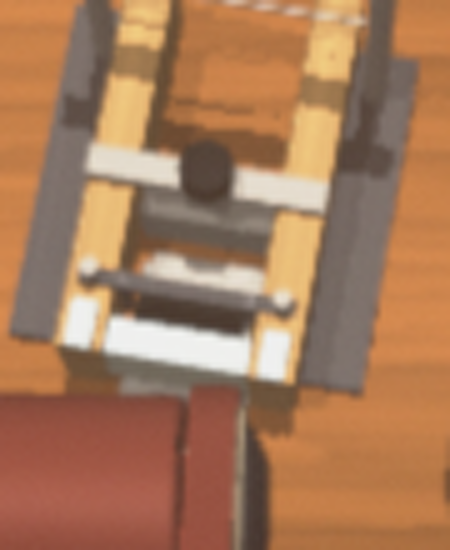

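View pics/s7c.png

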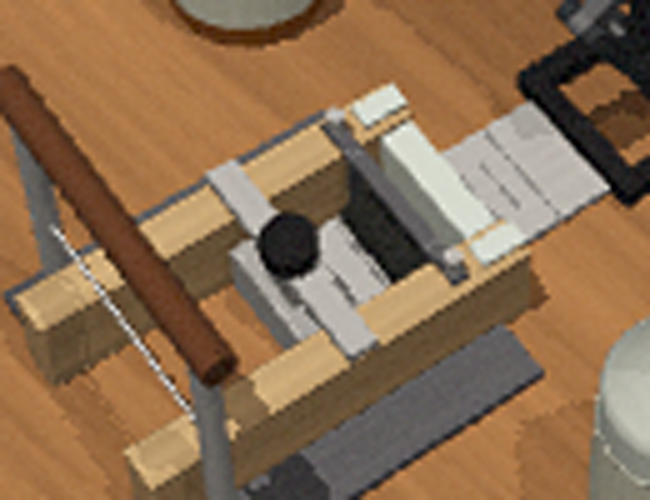

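```bash
python3 - <<'E'
from h import *
s=state()
r=yawR(np.radians(-8.1))
tl=lambda p:r.inv().apply(p-s['tool_pos'])*1000
def t(u,v,z): return onz('top',260+(u+.5)/5-.5,80+(v+.5)/5-.5,z)
for nm,(u,v),z in [('tip L',(155,253),.003),('tip R',(262,270),.003),('stopbottom L',(135,229),.0),('stopbottom R',(266,249),.0),('stop top R',(270,222),.03),('stop top L',(145,200),.03),('mouth R',(250,372),.046),('mouth L',(105,347),.046)]: print(nm,tl(t(u,v,z)))
E
```

```text
tip L [188.2128 -22.2985   3.0555]
tip R [188.3124  29.5401   3.0555]
stopbottom L [199.6095 -34.2936   6.0555]
stopbottom R [200.1248  29.4519   6.0555]
stop top R [202.4913  31.2729 -23.9445]
stop top L [203.4412 -27.9642 -23.9445]
mouth R [124.6404  35.3789 -39.9445]
mouth L [125.3586 -31.0852 -39.9445]
```

Gap from tip to stop is about 12–14 mm. I'll advance 7 mm, then feel for the stop.

```bash
python3 -m inch '0.002 0 0.0003 0 0 0 1;0.003 0 0 0 0 0 1;0.002 0 0 0 0 0 1;0 0 0 0 0 0 1;0 0 0 0 0 0 1'
python3 -m inch '0.001 0 0 0 0 0 1;0.001 0 0 0 0 0 1;0 0 0 0 0 0 1'
```

```text
time: 9.2
tool_pos: [0.5222, 0.0761, 0.0057]
tool_rot: [-0.0, 0.997, -0.071, 0.003]
contact_force: [-1.3, -0.4, -2.2]
gripper_width: 0.119
time: 9.45
tool_pos: [0.5238, 0.0759, 0.0055]
tool_rot: [-0.0, 0.997, -0.071, 0.003]
contact_force: [-2.4, -0.7, -2.8]
gripper_width: 0.116
```

```bash
python3 -m inch '0.001 0 0.0003 0 0 0 1;0 0 0 0 0 0 1;0 0 0 0 0 0 1'
python3 -m inch '0.001 0 0 0 0 0 1;0 0 0 0 0 0 1'
```

```text
time: 9.7
tool_pos: [0.5239, 0.0759, 0.0047]
tool_rot: [-0.0, 0.997, -0.071, 0.002]
contact_force: [-4.7, 0.5, -1.2]
gripper_width: 0.114
time: 9.87
tool_pos: [0.5239, 0.0759, 0.0046]
tool_rot: [-0.0, 0.997, -0.071, 0.0]
contact_force: [-8.3, 1.1, -0.2]
gripper_width: 0.113
```

```bash
python3 -m inch '0.001 0 0 0 0 0 1;0 0 0 0 0 0 1'
```

```text
time: 10.03
tool_pos: [0.5239, 0.0759, 0.0046]
tool_rot: [-0.0, 0.997, -0.071, -0.001]
contact_force: [-11.6, 2.0, 2.7]
gripper_width: 0.116
```

```bash
python3 -m inch '0.001 0 0 0 0 0 1;0 0 0 0 0 0 1'
```

```text
time: 10.2
tool_pos: [0.524, 0.0759, 0.0045]
tool_rot: [-0.0, 0.997, -0.071, -0.002]
contact_force: [-14.8, 1.9, 7.3]
gripper_width: 0.117
```

```bash
python3 -m inch '0 0 0 0 0 0 1;0 0 0 0 0 0 1;0 0 0 0 0 0 1'
python3 - <<'E'
from h import *
to(.4293,.0907,.0045,-8.2)
t=grab_frame('top');crop(t,260,350,80,190,5,'pics/t8c.png')
s=grab_frame('scene');crop(s,230,360,210,310,5,'pics/s8c.png')
E
```

```text
time: 10.45
tool_pos: [0.524, 0.0759, 0.0045]
tool_rot: [-0.0, 0.997, -0.071, -0.002]
contact_force: [-14.4, 1.1, 6.8]
gripper_width: 0.117
t 10.45 pos [0.524  0.0759 0.0045] F [-14.4201   1.0879   6.7688] w 0.11684497502404331
rotvec [-0.0001  0.0043  0.0006] shift(after) [-0.0958 -0.0011  0.    ] shift(now axes) [-0.0958 -0.0012  0.0004]
```

View pics/t8c.png

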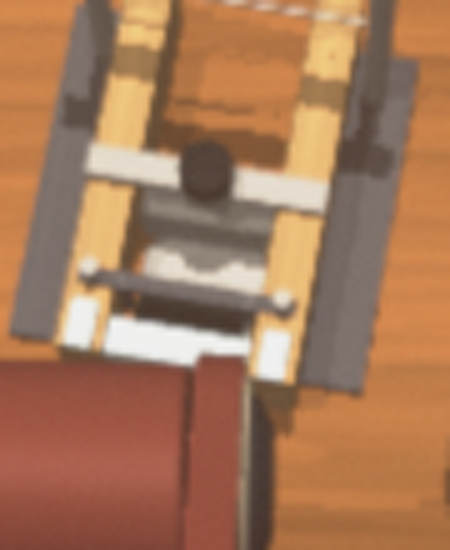

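View pics/s8c.png

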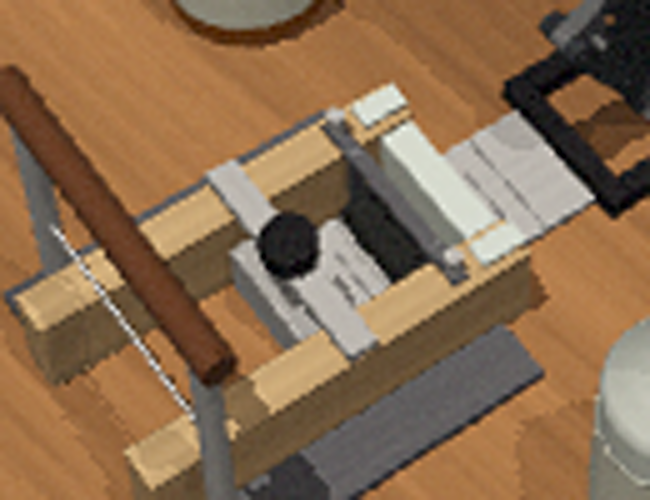

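```bash
python3 - <<'E'
from h import *
a=grab_frame('top');crop(a,276,326,108,158,12,'pics/t9c.png')
s=grab_frame('scene');crop(s,265,325,240,290,12,'pics/s9c.png')
E
```

```text
(no output)
```

View pics/t9c.png

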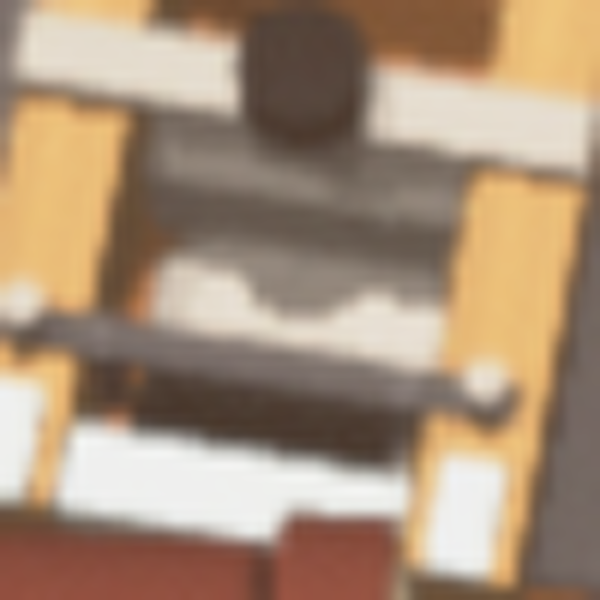

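View pics/s9c.png

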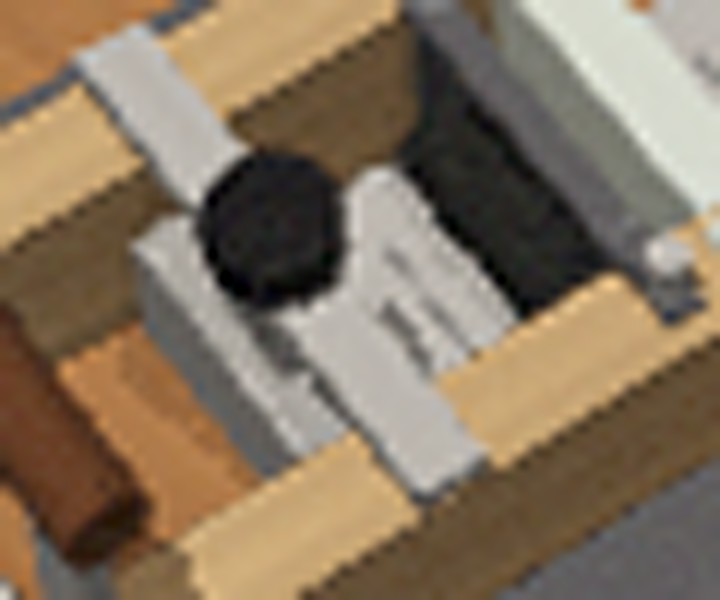

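The top zoom shows the blade running, part in shadow, right up to the stop's face. The knob and clamp bar haven't moved. Force rose from 2 to 14 N with the TCP at a standstill, and held for more than 0.2 s. I'll take most of the load off before opening.

```bash
python3 -m inch '-0.001 0 0 0 0 0 1;-0.001 0 0 0 0 0 1;-0.001 0 0 0 0 0 1;0 0 0 0 0 0 1'
```

```text
time: 10.98
tool_pos: [0.5239, 0.0759, 0.0049]
tool_rot: [-0.0, 0.997, -0.071, 0.002]
contact_force: [-6.5, 0.6, -1.7]
gripper_width: 0.113
```

```bash
python3 -m inch '0 0 0 0 0 0 0.8;0 0 0 0 0 0 0.7;0 0 0 0 0 0 0.6;0 0 0 0 0 0 0.57;0 0 0 0 0 0 0.57;0 0 0 0 0 0 0.57'
```

```text
time: 11.48
tool_pos: [0.5255, 0.0757, 0.0057]
tool_rot: [-0.0, 0.997, -0.071, 0.003]
contact_force: [0.2, 1.3, 0.1]
gripper_width: 0.432
```

```bash
python3 -m inch '0 0 -0.005 0 0 0 0.57;0 0 -0.01 0 0 0 0.57;0 0 -0.015 0 0 0 0.57;0 0 -0.03 0 0 0 0.57;0 0 -0.03 0 0 0 0.57;0 0 -0.03 0 0 0 0.57;0 0 0 0 0 0 0.57'
python3 - <<'E'
from h import *
to(.4293,.0907,.0045,-8.2)
w=grab_frame('wrist');cv2.imwrite('pics/w10.png',w)
a=grab_frame('top');crop(a,270,330,108,168,10,'pics/t10.png')
s=grab_frame('scene');crop(s,230,390,170,310,5,'pics/s10.png')
E
```

```text
time: 12.07
tool_pos: [0.5289, 0.0759, 0.134]
tool_rot: [-0.001, 0.997, -0.071, 0.01]
contact_force: [1.6, 0.1, 1.5]
gripper_width: 0.426
t 12.0667 pos [0.5289 0.0759 0.134 ] F [1.6189 0.0658 1.5419] w 0.42608101015730054
rotvec [-0.0028 -0.0192  0.0005] shift(after) [-0.1007 -0.0005  0.1295] shift(now axes) [-0.1031 -0.0002  0.1275]
```

View pics/w10.png

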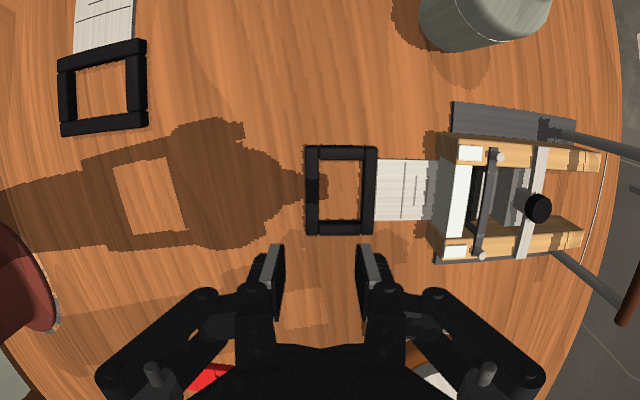

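View pics/t10.png

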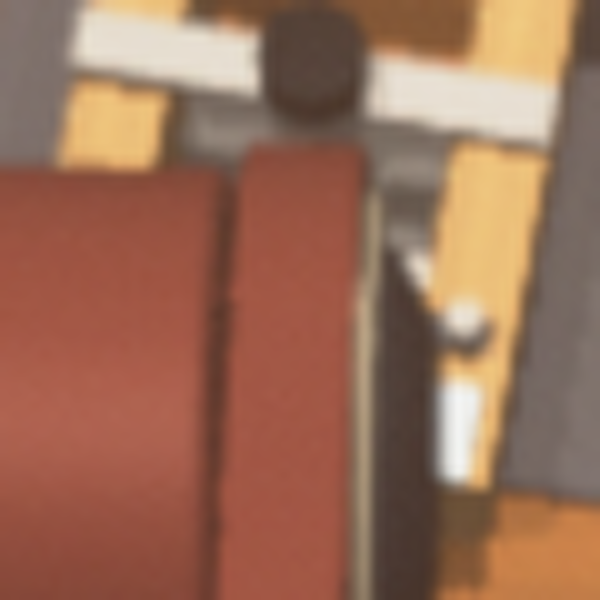

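View pics/s10.png

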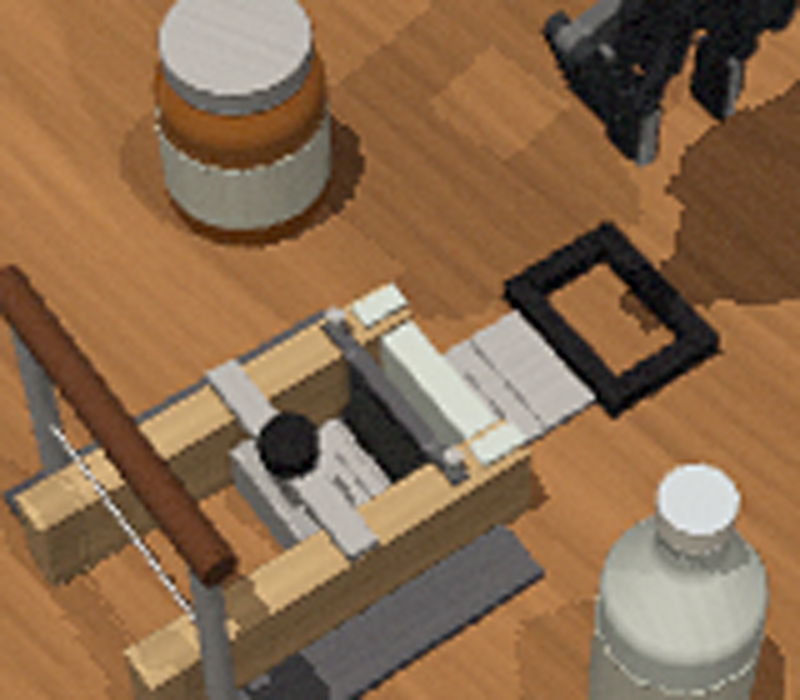

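The gauge is released and flat, and the loop is in the same place as when pressed. I'll back the arm off for a clear top view and check the tip gap and stop shift.

```bash
python3 -m inch '-0.02 0.03 -0.02 0 0 0 0.57;-0.02 0.03 -0.01 0 0 0 0.57;-0.02 0.035 0 0 0 0 0.57;-0.02 0.035 0 0 0 0 0.57;-0.02 0.035 0 0 0 0 0.57;-0.02 0.03 0 0 0 0 0.57;0 0 0 0 0 0 0.57;0 0 0 0 0 0 0.57'
python3 - <<'E'
from h import *
to(.4293,.0907,.0045,-8.2)
a=grab_frame('top');cv2.imwrite('pics/t11f.png',a);crop(a,265,335,90,210,5,'pics/t11.png')
b=cv2.imread('pics/top0.png')
s=grab_frame('scene');s0=cv2.imread('pics/scene0.png')
# knob/clamp bar shift first vs now, flask/jar/soap shift
for n,i0,i1,boxes in [('top',b,a,{'stop':(276,330,98,124),'jar':(345,400,135,195),'flask':(195,250,100,165),'soap':(168,212,140,190)}),('scene',s0,s,{'stop':(268,318,242,285),'jar':(255,300,160,220),'flask':(340,390,258,330)})]:
    for k,(x0,x1,y0,y1) in boxes.items():
        g0=cv2.cvtColor(i0[y0:y1,x0:x1],6).astype(np.float32);g1=cv2.cvtColor(i1[y0:y1,x0:x1],6).astype(np.float32)
        print(n,k,'shift px',cv2.phaseCorrelate(g0,g1))
E
```

```text
time: 12.88
tool_pos: [0.3759, -0.1009, 0.1529]
tool_rot: [-0.001, 0.997, -0.073, 0.002]
contact_force: [-0.1, -0.4, 0.6]
gripper_width: 0.429
t 12.8833 pos [ 0.3759 -0.1009  0.1529] F [-0.0788 -0.361   0.594 ] w 0.42941020377272854
rotvec [-0.0017 -0.0035 -0.004 ] shift(after) [ 0.0256 -0.1973  0.1484] shift(now axes) [ 0.0243 -0.1971  0.1488]
top stop shift px ((0.03256329548368342, 0.5342227004648219), 0.9996273687674021)
top jar shift px ((-0.01748071057953382, 0.045189906937167734), 0.8909882503085667)
top flask shift px ((0.015105221304164473, -0.009723247806576296), 0.9956235565521099)
top soap shift px ((0.5628748462223534, 0.10788913756612573), 0.9850837088690864)
scene stop shift px ((0.09803836284967815, 0.47825249056650776), 0.94264299053616)
scene jar shift px ((0.4978832009350036, -0.05375258257085491), 0.988145217233234)
scene flask shift px ((-0.052869516812833695, -0.05104501988245147), 1.0106541441546546)
```

View pics/t11.png

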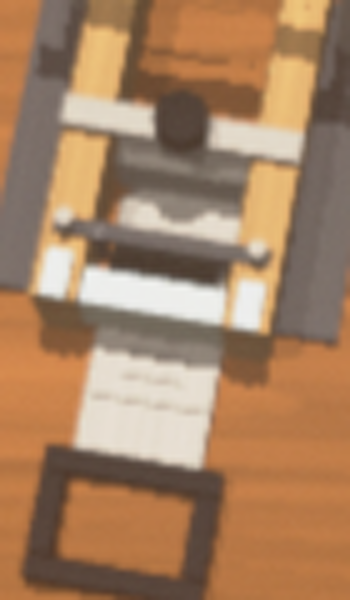

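The top view shows the gauge straight in the throat, with the blade reaching the stop's face. The 0.5 px readings also turn up on the untouched soap, so they look like an artefact. One last numeric check is to compare the tip region while pressed and now.

```bash
python3 - <<'E'
from h import *
a=cv2.imread('pics/t11f.png'); p=cv2.resize(cv2.imread('pics/t9c.png'),(50,50),interpolation=cv2.INTER_AREA)
b=cv2.imread('pics/top0.png')
c=a[108:158,276:326]
g=lambda i:cv2.cvtColor(i,6)
print('pressed vs now, tip strip diff', np.abs(g(p)[15:27,12:38].astype(int)-g(c)[15:27,12:38]).mean())
# sub-pixel shift by template matching on upsampled images
def sh(i0,i1,x0,x1,y0,y1,k=8):
    A=cv2.resize(g(i0)[y0:y1,x0:x1],None,fx=k,fy=k,interpolation=cv2.INTER_CUBIC)
    B=cv2.resize(g(i1)[y0-4:y1+4,x0-4:x1+4],None,fx=k,fy=k,interpolation=cv2.INTER_CUBIC)
    _,m,_,l=cv2.minMaxLoc(cv2.matchTemplate(B,A,5)); return (l[0]/k-4,l[1]/k-4,round(m,3))
print('stop knob+bar',sh(b,a,282,326,100,122)); print('soap',sh(b,a,170,210,142,188))
f=np.zeros_like(b); f[108:158,276:326]=p
print('tip pressed->now',sh(f,a,288,314,122,134))
fl,fr,rr,rl=[onz('top',265+(u+.5)/5-.5,90+(v+.5)/5-.5,.014)[:2] for u,v in [(48,447),(222,475),(200,598),(25,580)]]
print('yaw',np.degrees(np.arctan2(*((fl+fr)/2-(rl+rr)/2)[::-1])),np.degrees(np.arctan2(*(fl-fr)[::-1]))-90)
E
```

```text
pressed vs now, tip strip diff 2.0641025641025643
stop knob+bar (0.0, 0.0, 0.999)
soap (0.0, 0.0, 0.999)
tip pressed->now (0.0, 0.0, 0.997)
yaw -7.690349415344403 -7.976730810119818
```

Stop, soap and tip show no shift, and the gauge's yaw of about −7.8° matches the slicer's (−7.5 to −9°). I'm handing the job in.

```bash
python3 -c "
from plant import *
print(job_done())"
```

```text
the job is handed in; nothing more can be done
None
```

I gripped the small black and white gauge by its rear bar and slid it flat under the crossbar and past the roller. I then felt for the stop in 1 mm steps, eased the load off, let go and backed the arm clear. The job was handed in at about 13 s.

**Contact:** the force rose from about 2 to 14 N while the TCP stood still, and it held there for more than 0.2 s. After subtracting the drag, I put roughly 10 N of that on the stop, but I couldn't measure this share directly.

**Last checks:**
- **Movement:** template matching showed no shift of the stop since the start, or of the tip between pressed and released. The jar, flask and soap had not moved.
- **Alignment:** the gauge's yaw came out at −7.7 to −8.0°. The slicer's read −7.5 to −9°, depending on the view.

**Disagreements:**
- **Gap estimate:** I had estimated 12–14 mm to the stop, but contact came after about 8 mm. Close-ups showed the blade running up to the stop's face, with its end in shadow, so I took that as my misreading of the edge.
- **Shift readings:** a first phase-correlation check gave about 0.5 px for the stop, but also for the soap and jar, which were never touched. I treated it as an artefact.

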